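# Load a roller into the cleaning cabinet with the boat and jog the drum

### The job

Take the loaded boat by its handle, slide its trough level through the slot in the cabinet's cover plate and roll it over inside so that the roller drops out into the cabinet, without the boat ever touching the cover plate. Draw the boat out and lay it back on its rest mat the way it lay, then hold the jog button pressed down for at least two seconds and let it go; leave the other things on the table where they are.

Things in the scene. Friction and masses are not known exactly. Their poses are not given: they have to be found in the camera images.
- cabinet: Grey cabinet fixed to the table, 200 (its x) x 170 (y) x 195 high, closed but for the slot on its -y side; roof and upper +x wall are clear plastic. Origin under its centre, z up. Free inside: y -79 to 79, x -94 to 94, z up to 190. The floor is a shallow V, lowest along x = 0 (z about 15) and about 34 high at the sides: a roller ends along y, its centre at about z 25.
- plate: Bare steel cover plate on the cabinet's -y side, 200 wide, 190 high, 6 thick, with the rectangular slot. Origin at the middle of its lower edge, same axes as the cabinet.
- slot (a point): Centre of the slot in the cover plate (mid-thickness), 115 above the table. The slot is 80 wide (along x) and 74 high, its edges are square. The way in is along this frame's +y; x is level, z up.
- rest_top (a point): Cork rest mat fixed to the table, 120 (its x) x 290 (its y) x 4 thick. This point is the centre of its top; +y is the way the trough of the boat points when it lies on the mat (handle at about y = -90, trough towards +y).
- boat_grip (a point): Centre for grasping of the boat's wooden handle block: 14 thick (its x), 50 long (its y), from 28 below to 24 above this point. z is the boat's up, +y runs from handle to trough. A level rod of diameter 10 leaves the block at y = 25 at this point's height and reaches the trough at y = 120; the trough ends at y = 204.
- boat_trough (a point): Middle of the boat's trough, 162 along +y from the handle's centre and 3 below it; same axes. A roller in the trough has its centre here. The trough is 84 long: two sheets in a shallow V along y, each rising 20 degrees to a free edge 28 out. Level, it keeps the roller; rolled 33 to 45 degrees about the boat's y, to either side, it empties.
- boat: The boat as a whole: one rigid piece 230 long, a steel trough and rod with a wooden handle, about 0.28 kg. Origin on its underside, 28 below the handle's centre, same axes. Each end of the trough is an end plate 4 thick, 56 wide (x), 34 high (z 0 to 34): the boat's widest part. It stands on these plates and on the handle block.
- roller_center (a point): Centre of the plain steel roller, 70 long (along its y), diameter 20, about 0.16 kg; at the start it lies loose along the boat's trough.
- jog (a joint): Travel of the jog button, in m: 0 up, 0.008 fully down. It springs back when let go and needs about 4.5 N to be held fully down; it counts as pressed beyond 0.004.
- jog_top (a point): Centre of the top face of the round jog button, diameter 32, pressed straight down. It is the flat grey button in a round black housing on the white control console (110 x 170 x 36 high), at the opposite end from the 48 high joystick, 110 away from it.
- sleeve_a: Bystander: steel liner sleeve standing upright, open at both ends, outer diameter 68, height 115. Origin under its centre.
- sleeve_b: Bystander: steel liner sleeve standing upright, open at both ends, outer diameter 68, height 115. Origin under its centre.
- gauge_block: Bystander: plain steel block lying flat, 35 x 75 x 32 high. Origin under its centre.
- dial_stand: Bystander: dial indicator on a magnetic stand, base 60 x 50 x 50, post up to 180 high, dial on an arm along its -x. Origin under the base centre.
- wrench: Bystander: steel wrench, 160 long, lying flat. Origin near its middle.
- roller: The same roller: origin at its centre.
Mind the look-alikes: they are no part of the job. What is shaped like the boat but orange is not meant.

How it is judged:
On the way, in this order (a step that is already met when the one before it is completed fails the run):
1. the trough, with the roller in it, is wholly inside the cabinet, in through the slot (y of boat_trough in the frame of cabinet between -0.035 and 0.045 m and x of boat_trough in the frame of cabinet between -0.05 and 0.05 m and z of boat_trough in the frame of cabinet between 0.05 and 0.17 m and distance between roller_center and boat_trough below 0.025 m), for 0.1 s.
2. the roller lies on the cabinet's floor (x of roller_center in the frame of cabinet between -0.095 and 0.095 m and y of roller_center in the frame of cabinet between -0.08 and 0.08 m and z of roller_center in the frame of cabinet between 0.01 and 0.062 m and distance between roller_center and boat_trough above 0.03 m), for 0.2 s.
3. the boat lies back on its rest mat, let go (x of boat_grip in the frame of rest_top between -0.035 and 0.035 m and y of boat_grip in the frame of rest_top between -0.13 and -0.055 m and z of boat_grip in the frame of rest_top between 0.02 and 0.036 m and angle between the y axis of boat_grip and the y axis of rest_top, either way round below 0.2 rad and angle between boat_grip's own z axis and vertical below 0.1 rad and linear speed of boat below 0.02 m/s and contact force between the fingers and boat below 0.1 N), for 0.2 s.
4. the jog button is held down for two seconds (value of joint jog above 0.004 m), for 1.8 s.
At the end, for the whole second after the job is handed in: Roller at rest on the cabinet floor; boat let go, upright (0.1 rad), back on its mat the way it lay (handle centre within 35 mm of the mat's middle line, 55 to 130 mm from its middle on the handle side, aligned within 0.2 rad); jog button up (below 1.5 mm) (all of step 3 and x of roller_center in the frame of cabinet between -0.095 and 0.095 m and y of roller_center in the frame of cabinet between -0.08 and 0.08 m and z of roller_center in the frame of cabinet between 0.01 and 0.062 m and linear speed of roller below 0.03 m/s and value of joint jog below 0.0015 m); the robot touches nothing.
It fails at once if the boat touches the cover plate (more than 0.5 N) (contact force between boat and plate above 0.5 N).
It fails at once if the jog button is pressed before the roller is in the cabinet and the boat is back on its mat (value of joint jog above 0.003 m and (not (x of roller_center in the frame of cabinet between -0.095 and 0.095 m and y of roller_center in the frame of cabinet between -0.08 and 0.08 m and z of roller_center in the frame of cabinet between 0.01 and 0.062 m) or not (x of boat_grip in the frame of rest_top between -0.035 and 0.035 m and y of boat_grip in the frame of rest_top between -0.13 and -0.055 m and z of boat_grip in the frame of rest_top between 0.02 and 0.036 m))).
It fails at once if a bystander is shifted by more than 20 mm (distance of any of sleeve_a, sleeve_b, gauge_block, dial_stand, wrench from where it was at the start of the episode above 0.02 m).
It also fails if it takes over 72 s, if anything falls off the work surface, if the arm or the gripper's body presses on something with over 40 N, if the wrist force passes 120 N, or if a joint passes its speed limit or range.

### The arm

A 7-joint arm with a two-finger parallel gripper is mounted at the origin on the work surface. World frame = base frame: x ahead of the robot, y to its left, z up, the work surface at z = 0. Lengths are in m, angles in rad, forces in N, time in s.
With the tool pointing down it reaches from about 0.4 to 0.875 m from the base axis. Payload 19.3 kg.
Tool frame: the origin (TCP) lies midway between the tips of the shut fingers; the grasp point (between the pads) lies 19 mm behind it (tcp_to_grasp is the z of the grasp point in the tool frame, in m); z points along the fingers, y is the line along which they close (so a half turn about z gives the same grasp; the last joint's range is limited). The gripper opens to 85 mm and grips with 20 to 120 N. Pads are 22 mm wide; open, the fingers measure 114 mm over their backs; the gripper's body (76 mm by 85 mm) begins 54 mm behind the grasp point. The pads swing forward as they close: fully open they stand 13 mm farther back than shut.
Start: joints at [1.265, 0.521, -0.036, 1.599, 0.021, 1.021, -0.113], TCP at [0.146, -0.608, 0.231] pointing down, gripper open.
Joint ranges: [-2.91, 2.91], [-0.3, 2.13], [-1.5, 1.42], [0.17, 2.43], [-1.26, 4.41], [0.16, 1.93], [-2.52, 2.52]. Speed limits (rad/s): [1.89, 1.89, 2.39, 2.39, 3.01, 3.01, 3.01].

### API

Orientations are given as [roll, pitch, yaw] about the fixed x, y, z axes, in that order (R = Rz(yaw) Ry(pitch) Rx(roll)).
In Python, from workcell import * gives the robot as it stands.
- The arm moves only by the tool send_rows, never from a script. Its argument "increments" is a list of rows, each a list of 3 entries, a list of its own where there are three numbers: the shift along the tool's x, y, z in mm, then the turn, a rotation vector about the tool's x, y, z in degrees, then the gripper's target within -1 to 1 (fully open at 1, half-way at 0, shut at -1). In form: [[[x, y, z], [wx, wy, wz], grip], ...]. A call has 1 to 10 rows; each row is the pose to reach, as a shift and turn from the pose commanded when the call began, along the tool's axes at that moment; what a row does not reach only later rows make up. A row lasts 1/10 s, in which the tool goes at most 50 mm and 8.59 degrees, less where a joint would pass 70% of its speed; a pose out of reach is approached as far as the arm can. A call with a gripper value outside its range is refused whole. The fingers move at their own pace and stop on an object; "newtons" is the grip in N (left out, the last holds). Time passes only in rows, so rows that repeat a pose let the fingers close. It gives the time, the measured TCP pose, the force, the opening and the grip force at its end, in the units of the state.
- observe(): the state, without advancing time (a new reading comes with each control period).
- grab_frame(name): name is "side" or "top"; returns the picture (420x560x3 uint8, blue, green, red); there is no depth.
- camera_params(name): a dict with "fovy" (degrees; the focal length in pixels is half the picture's height over the tangent of half this angle, whatever the lens; pixels are square), "cx", "cy" (the principal point, pixels), "distortion" ([k1, k2, p1, p2, k3] as OpenCV has them; the pictures are not rectified), "extrinsics" (4x4, takes a point from world to camera coordinates). Camera axes: x right, y down, z forward; pixel columns grow to the right and rows downward; lengths in m; the calibration is good to about 2 mm. A picture is of the moment at which its call begins. camera_params takes no time and is no camera call.
- job_done(): hands the job in; it is judged then, once.
The state is a dict: "clock": time; "qpos": joint angles; "qd": joint speeds; "joint_efforts": joint torques, N m; "position": TCP position; "tool_rot": TCP orientation; "force": force on the tool from outside, world axes, zero at the start; "moment": the same for the moment, N m; "grip_width": finger opening in m; "finger_force": force on a finger pad.
Only numpy, scipy, OpenCV 4.12 (cv2) and the standard library are available. Lean on these libraries where they do the work, as an engineer would, in place of code of your own. Each camera call takes 0.05 s, during which the arm holds its last target. There are 200 camera calls.

## Working session

There is one attempt and no reset: what is moved stays moved. The work goes in short steps, Python scripts to look and compute and a tool call to move; the robot and the scene stay as the last step left them, time stands still between calls to the robot, and variables do not carry over. Pictures are saved under pics/ and viewed, at most 10 in all, crops included, and the job is handed in when it is done.

Besides the shell and the picture viewer there is one more tool, called as name(argument=value, ...), one argument or row to a line, values as JSON. send_rows: Moves the arm, as the interface text tells. Its arguments: {"type":"object","properties":{"increments":{"type":"array"},"newtons":{"type":"number"}},"required":["increments"]}

```bash
ls; mkdir -p pics; python3 - <<'E'
from workcell import *
import cv2
print(observe())
for n in("side","top"):
    p=camera_params(n);print(n,p)
    f=grab_frame(n);cv2.imwrite(f"pics/{n}0.png",f)
E
```

```text
pics
{'clock': 0.0, 'qpos': array([ 1.26479008,  0.52201301, -0.03630221,  1.60003616,  0.02120213,
        1.02106889, -0.11283983]), 'qd': array([-0.00015685, -0.00015938,  0.00160914, -0.00032591, -0.00102527,
       -0.00105336, -0.00048879]), 'joint_efforts': array([-5.01282066e-04, -9.27102900e+01,  1.97907574e+00, -3.69926798e+01,
        1.77577062e-02,  8.18684144e-03,  2.19014890e-05]), 'position': array([ 0.14588474, -0.60738054,  0.23071655]), 'tool_rot': array([-3.14045624e+00,  9.56695842e-05,  2.35736281e-01]), 'force': array([ 0.26194159, -0.04269142,  0.37572428]), 'moment': array([-0.01335408, -0.0469201 , -0.02916384]), 'finger_force': 0.0, 'grip_width': 0.0852566412212375}
side {'fovy': 57.568188537349045, 'cx': 274.1630755640565, 'cy': 209.37735360010294, 'distortion': array([0.03068838, 0.        , 0.        , 0.        , 0.        ]), 'extrinsics': array([[ 0.97602422, -0.21722364,  0.01380597, -0.47810815],
       [-0.13365834, -0.64819576, -0.74965172,  0.10302025],
       [ 0.17179105,  0.72983296, -0.66168852,  0.94690112],
       [ 0.        ,  0.        ,  0.        ,  1.        ]])}
top {'fovy': 46.23711334360563, 'cx': 277.0471951311067, 'cy': 203.54197143498155, 'distortion': array([-0.13018366,  0.        ,  0.        ,  0.        ,  0.        ]), 'extrinsics': array([[-7.59400796e-03, -9.99970918e-01, -7.03583098e-04,
        -4.41037377e-02],
       [-9.74533398e-01,  7.55851772e-03, -2.24114982e-01,
         4.93089215e-01],
       [ 2.24113782e-01, -1.01626573e-03, -9.74562456e-01,
         1.24396755e+00],
       [ 0.00000000e+00,  0.00000000e+00,  0.00000000e+00,
         1.00000000e+00]])}
```

View pics/side0.png

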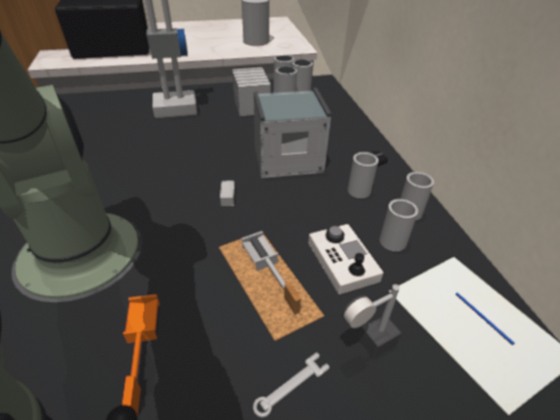

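View pics/top0.png

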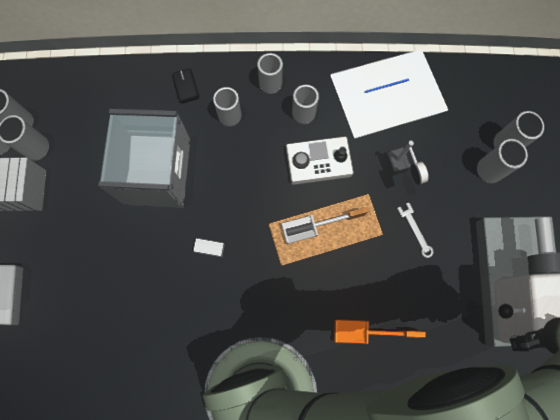

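Side view: boat lies on the cork mat, trough (262,250), handle (292,295). The orange look-alike is at (140,340) and is not meant. The slot is at about (295,143), the flat jog button at (335,234) and the joystick at (358,263). Top view: mat (326,229), trough (299,230), handle (355,215), orange look-alike (380,332), jog (301,159), joystick (341,155), cabinet (145,157).

```bash
cat > h.py <<'E'
import numpy as np, cv2
from workcell import *
def KD(n):
    p=camera_params(n); f=210/np.tan(np.radians(p["fovy"]/2))
    return np.array([[f,0,p["cx"]],[0,f,p["cy"]],[0,0,1]]),p["distortion"],p["extrinsics"]
def ray(n,uv):
    K,D,E=KD(n); q=cv2.undistortPoints(np.array(uv,float).reshape(-1,1,2),K,D).reshape(-1,2)
    d=np.c_[q,np.ones(len(q))]@E[:3,:3]; return -E[:3,:3].T@E[:3,3],d
def onz(n,uv,z):
    o,d=ray(n,uv); return o+d*((z-o[2])/d[:,2])[:,None]
def proj(n,P):
    K,D,E=KD(n); return cv2.projectPoints(np.array(P,float).reshape(-1,1,3),cv2.Rodrigues(E[:3,:3])[0],E[:3,3],K,D)[0].reshape(-1,2)
def tri(us,ut):
    o1,d1=ray("side",us);o2,d2=ray("top",ut);out=[]
    for a,b in zip(d1,d2):
        t=np.linalg.lstsq(np.c_[a,-b],o2-o1,rcond=None)[0];p,q=o1+a*t[0],o2+b*t[1]
        out.append(np.r_[(p+q)/2,np.linalg.norm(p-q)])
    return np.array(out)
E
python3 - <<'E'
from h import *
S=cv2.imread("pics/side0.png");T=cv2.imread("pics/top0.png")
for n,I in(("side",S),("top",T)):
    hsv=cv2.cvtColor(I,cv2.COLOR_BGR2HSV)
    m=cv2.inRange(hsv,(8,80,70),(22,200,255)); 
    x0,y0,x1,y1=(215,225,325,335) if n=="side" else (262,188,390,270)
    z=np.zeros_like(m);z[y0:y1,x0:x1]=m[y0:y1,x0:x1]
    z=cv2.morphologyEx(z,cv2.MORPH_OPEN,np.ones((3,3)))
    c=max(cv2.findContours(z,0,2)[0],key=cv2.contourArea)
    h=cv2.convexHull(c); q=cv2.approxPolyN(h,4,ensure_convex=True).reshape(-1,2) if hasattr(cv2,'approxPolyN') else cv2.boxPoints(cv2.minAreaRect(h))
    W=onz(n,q,.004);print(n,q.tolist());print(W.round(4),W.mean(0).round(4),[np.linalg.norm(W[i]-W[i-1]).round(4) for i in range(4)])
    # console white
    x0,y0,x1,y1=(300,215,390,300) if n=="side" else (275,125,365,195)
    m=cv2.inRange(hsv,(0,0,150),(180,60,255));z=np.zeros_like(m);z[y0:y1,x0:x1]=m[y0:y1,x0:x1]
    c=max(cv2.findContours(z,0,2)[0],key=cv2.contourArea);q=cv2.boxPoints(cv2.minAreaRect(c));W=onz(n,q,.036)
    print("console",q.round(1).tolist(),W.mean(0).round(4),[np.linalg.norm(W[i]-W[i-1]).round(4) for i in range(4)])
r=lambda I,x,y,w,h:cv2.resize(I[y:y+h,x:x+w],(400,300),interpolation=cv2.INTER_CUBIC)
a=r(T,262,185,120,90);b=r(S,240,80,100,75) ;c=r(T,90,90,120,90);d=r(S,215,225,120,90)
b=r(S,240,85,120,90)
cv2.imwrite("pics/c1.png",np.vstack([np.hstack([a,b]),np.hstack([c,d])]))
E
```

```text
side [[281, 255], [325, 316], [274, 341], [203, 224]]
[[ 0.4808 -0.118   0.004 ]
 [ 0.5325 -0.3046  0.004 ]
 [ 0.4142 -0.338   0.004 ]
 [ 0.3026  0.0318  0.004 ]] [ 0.4325 -0.1822  0.004 ] [np.float64(0.2327), np.float64(0.1936), np.float64(0.1229), np.float64(0.3863)]
console [[308.3999938964844, 234.60000610351562], [345.8999938964844, 211.6999969482422], [382.8999938964844, 272.5], [345.3999938964844, 295.29998779296875]] [ 0.6251 -0.1634  0.036 ] [np.float64(0.1924), np.float64(0.1366), np.float64(0.2114), np.float64(0.1126)]
top [[383, 235], [281, 266], [268, 223], [369, 193]]
[[ 0.4144 -0.3364  0.004 ]
 [ 0.3329 -0.0572  0.004 ]
 [ 0.4504 -0.0229  0.004 ]
 [ 0.5327 -0.3035  0.004 ]] [ 0.4326 -0.18    0.004 ] [np.float64(0.1228), np.float64(0.2908), np.float64(0.1224), np.float64(0.2925)]
console [[286.0, 143.89999389648438], [347.70001220703125, 135.60000610351562], [352.70001220703125, 173.5], [291.1000061035156, 181.6999969482422]] [ 0.6236 -0.1655  0.036 ] [np.float64(0.1095), np.float64(0.1737), np.float64(0.1104), np.float64(0.1703)]
```

View pics/c1.png

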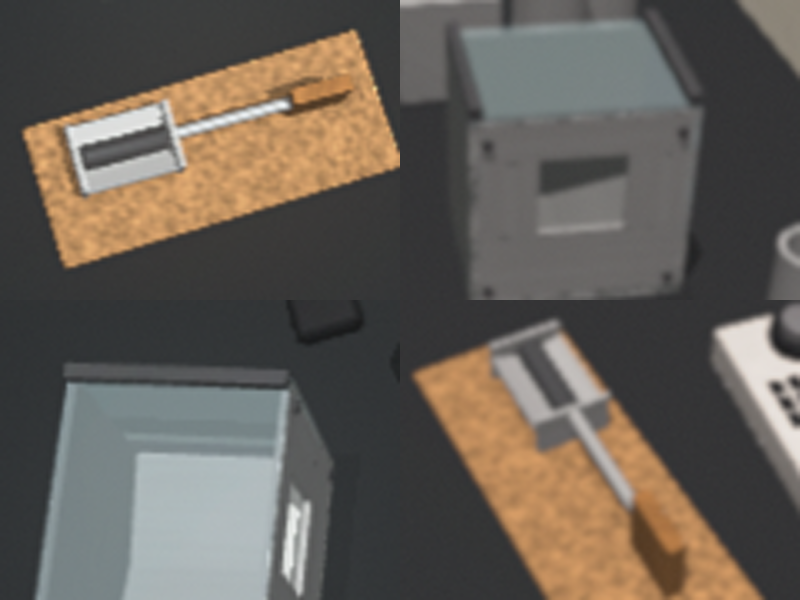

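The crops show the grey boat clearly: trough end plates, rod and wooden handle (top view ≈ (345–366, 210)). The slot corners are sharp in the side view.

```bash
python3 - <<'E'
from h import *
t=lambda P,ox,oy,px=0,py=0:np.array([[ox+(x-px)/3.3333,oy+(y-py)/3.3333] for x,y in P])-0.35
sl=t([(538,162),(628,156),(626,228),(540,235)],240,85,400,0)
print("slot",np.r_[onz("side",sl[:2],.152),onz("side",sl[2:],.078)].round(4).tolist())
pc=t([(470,122),(702,108)],240,85,400,0);W=onz("side",pc,.190);print("plate top",W.round(4).tolist(),np.linalg.norm(W[0]-W[1]))
g=lambda z,P:onz("top",t(P,262,185),z).round(4).tolist()
print("far plate",g(.038,[(65,127),(82,193)]));print("near",g(.038,[(168,102),(186,170)]))
print("rod",g(.032,[(180,131),(288,103)]))
print("handle top",g(.056,[(291,98),(350,79)]))
s=lambda z,P:onz("side",t(P,215,225,400,300),z).round(4).tolist()
print("side handle top",s(.056,[(637,502),(683,548)]));print("side rod",s(.032,[(572,410),(630,502)]))
print("side far",s(.038,[(492,345),(560,322)]))
# cabinet roof, top view, bottom right etc
print("roof",onz("top",t([(65,378),(290,382)],90,90,0,300),.195).round(4).tolist())
# jog/joystick by dark blobs (known rough)
I=cv2.imread("pics/top0.png");J=cv2.imread("pics/side0.png")
print("jog top",onz("top",[(301,159)],.045),"joy",onz("top",[(341,155)],.07),"jog side",onz("side",[(335,234)],.045))
a=cv2.resize(I[130:190,280:360],(800,600)[0:2] and (400,300),interpolation=cv2.INTER_CUBIC)
b=cv2.resize(J[215:290,300:400],(400,300),interpolation=cv2.INTER_CUBIC)
c=cv2.resize(I[190:235,322:382],(400,300),interpolation=cv2.INTER_CUBIC);d=cv2.resize(J[265:325,260:340],(400,300),interpolation=cv2.INTER_CUBIC)
cv2.imwrite("pics/c2.png",np.vstack([np.hstack([a,b]),np.hstack([c,d])]))
E
```

```text
slot [[0.5531, 0.2036, 0.152], [0.6315, 0.1982, 0.152], [0.6355, 0.1988, 0.078], [0.5568, 0.2031, 0.078]]
plate top [[0.4964, 0.2142, 0.19], [0.6945, 0.1998, 0.19]] 0.19866144491582297
far plate [[0.4444, -0.0584, 0.038], [0.3912, -0.0713, 0.038]]
near [[0.4641, -0.141, 0.038], [0.4089, -0.1541, 0.038]]
rod [[0.4415, -0.1505, 0.032], [0.4637, -0.2383, 0.032]]
handle top [[0.4628, -0.2373, 0.056], [0.4778, -0.285, 0.056]]
side handle top [[0.459, -0.2476, 0.056], [0.4783, -0.2871, 0.056]]
side rod [[0.4385, -0.1431, 0.032], [0.4597, -0.229, 0.032]]
side far [[0.3928, -0.0745, 0.038], [0.4463, -0.0612, 0.038]]
roof [[0.6971, 0.372, 0.195], [0.69, 0.1996, 0.195]]
jog top [[ 0.61933227 -0.11413579  0.045     ]] joy [[ 0.62182664 -0.22049082  0.07      ]] jog side [[ 0.6170826  -0.11369908  0.045     ]]
```

View pics/c2.png

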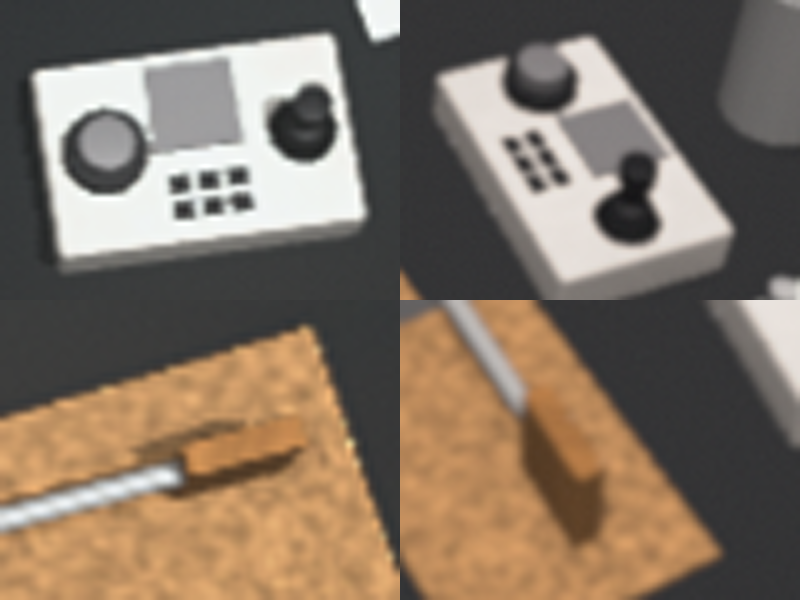

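Jog button tops: (300.6,157.6) top view, (335,231) side view. The handle top face is at (358.4,211.7) top view and (293,291) side view. The rod and plates agree: handle centre (0.470,-0.263), boat yaw about 14.5°, trough-to-handle length 0.162, which matches the description. Moving above the handle.

send_rows(
  increments=[
    [[40,-26,5],[0,0,-8.5],1],
    [[80,-52,10],[0,0,-17],1],
    [[120,-78,20],[0,0,-25.5],1],
    [[160,-104,30],[0,0,-34],1],
    [[200,-130,40],[0,0,-42.5],1],
    [[240,-156,50],[0,0,-51],1],
    [[280,-182,60],[0,0,-59.5],1],
    [[320,-208,70],[0,0,-68],1],
    [[360,-234,80],[0,0,-76.5],1],
    [[395,-259,90],[0,0,-85],1],
  ],
  newtons=110,
)

```text
clock: 1.1
position: [0.4709, -0.2617, 0.1409]
tool_rot: [3.141, -0.0, 1.726]
force: [1.2, -0.3, 0.0]
grip_width: 0.0853
finger_force: 0.0
```

```bash
python3 - <<'E'
from h import *
s=observe();print(s["clock"],s["position"],np.degrees(s["tool_rot"]),s["qpos"].round(2))
print(tri([(293,291),(335.0,230.8)],[(358.4,211.7),(300.7,157.6)]))
E
```

```text
1.1 [ 0.47090616 -0.26168971  0.14087712] [ 1.79982179e+02 -1.09360570e-02  9.88858829e+01] [ 0.73  0.54 -0.46  1.89  0.33  0.78  0.25]
[[ 0.47022538 -0.26314304  0.0532013   0.0013498 ]
 [ 0.61799875 -0.11260279  0.0554935   0.00360435]]
```

send_rows(
  increments=[
    [[-1,0,20],[0,0,-3],1],
    [[-1,0,45],[0,0,-5.6],1],
    [[-1,0,75],[0,0,-5.6],1],
    [[-1,0,100],[0,0,-5.6],1],
    [[-1,0,118],[0,0,-5.6],1],
    [[-1,0,126],[0,0,-5.6],1],
    [[-1,0,126],[0,0,-5.6],1],
    [[-1,0,126],[0,0,-5.6],0],
    [[-1,0,126],[0,0,-5.6],-0.5],
    [[-1,0,126],[0,0,-5.6],-1],
  ],
  newtons=110,
)

```text
clock: 2.1
position: [0.4701, -0.2649, 0.0161]
tool_rot: [3.141, 0.001, 1.817]
force: [0.5, 0.2, -0.5]
grip_width: 0.0438
finger_force: 0.0
```

send_rows(
  increments=[
    [[0,0,0],[0,0,0],-1],
    [[0,0,0],[0,0,0],-1],
    [[0,0,0],[0,0,0],-1],
    [[0,0,0],[0,0,0],-1],
  ],
  newtons=110,
)

```text
clock: 2.5
position: [0.4698, -0.2648, 0.0158]
tool_rot: [3.141, 0.001, 1.817]
force: [-3.1, 0.3, 8.7]
grip_width: 0.0127
finger_force: 107.8
```

send_rows(
  increments=[
    [[0,0,-3],[0,0,0],-1],
    [[0,0,-10],[0,0,0],-1],
    [[0,0,-22],[0,0,0],-1],
    [[0,0,-37],[0,0,0],-1],
    [[0,0,-54],[0,0,0],-1],
    [[0,0,-72],[0,0,0],-1],
    [[0,0,-90],[0,0,0],-1],
    [[0,0,-105],[0,0,0],-1],
    [[0,0,-113],[0,0,0],-1],
    [[0,0,-115],[0,0,0],-1],
  ],
)

```text
clock: 3.5
position: [0.4699, -0.2649, 0.1314]
tool_rot: [3.141, 0.001, 1.817]
force: [-0.2, -1.1, -5.3]
grip_width: 0.0127
finger_force: 108.6
```

```bash
python3 - <<'E'
from h import *
S=grab_frame("side");T=grab_frame("top");cv2.imwrite("pics/s1.png",S);cv2.imwrite("pics/t1.png",T)
s=observe();print(s["clock"],s["position"],s["force"],s["moment"],s["grip_width"])
G=np.r_[s["position"]]+[0,0,.016]; a=np.radians(14.1);d=np.array([-np.sin(a),np.cos(a),0])
for n in("side","top"): print(n,proj(n,[G,G+.162*d,G+.204*d]).round(0).tolist())
u=proj("side",[G+.1*d])[0].astype(int);v=proj("top",[G+.1*d])[0].astype(int)
c=lambda I,u:cv2.resize(I[max(u[1]-50,0):u[1]+50,max(u[0]-65,0):u[0]+65],(400,300))
cv2.imwrite("pics/c3.png",np.hstack([c(S,u),c(T,v)]));print(u,v)
E
```

```text
3.6 [ 0.46958131 -0.26465665  0.13027585] [ 0.43525827 -1.56298343 -3.53023056] [-0.43480714 -0.09346907  0.02703615] 0.012459470453793989
side [[295.0, 262.0], [259.0, 212.0], [252.0, 201.0]]
top [[365.0, 204.0], [302.0, 220.0], [285.0, 224.0]]
[271 229] [326 213]
```

View pics/c3.png

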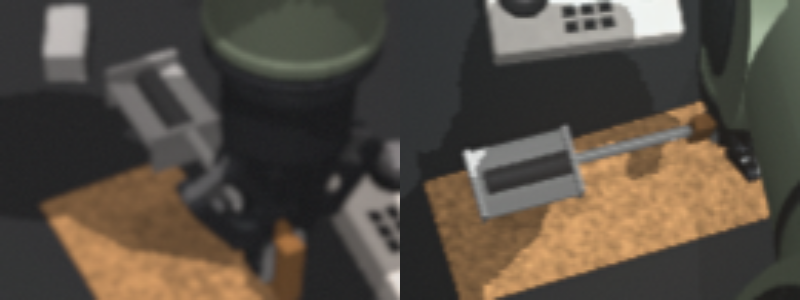

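```bash
python3 - <<'E'
from h import *
s=[(107,72),(178,52)];t=[(483,217),(465,153)]
cs=lambda P:[(206+x*.325-.4,179+y/3-.4) for x,y in P]; ct=lambda P:[(261+(x-400)*.325-.4,163+y/3-.4) for x,y in P]
W=tri(cs(s),ct(t));print(W.round(4),W.mean(0))
E
```

```text
[[ 3.933e-01 -7.260e-02  1.504e-01  4.000e-04]
 [ 4.477e-01 -5.900e-02  1.494e-01  3.300e-03]] [ 0.42050367 -0.06580791  0.14990308  0.00181832]
```

No sag (far plate top 0.150 vs 0.152 expected), roller in trough. Moving to the pre-insert pose.

send_rows(
  increments=[
    [[6,5,0],[0,0,0.5],-1],
    [[20,17,0],[0,0,2],-1],
    [[43,36,0],[0,0,4],-1],
    [[69,58,0],[0,0,6.6],-1],
    [[93,79,0],[0,0,9],-1],
    [[117,100,0],[0,0,11.3],-1],
    [[143,122,2],[0,0,13.7],-1],
    [[166,141,8],[0,0,15.8],-1],
    [[180,153,15],[0,0,17.2],-1],
    [[186,158,20],[0,0,17.8],-1],
  ],
)

```text
clock: 4.6
position: [0.5777, -0.0427, 0.1091]
tool_rot: [-3.14, -0.001, 1.508]
force: [-0.2, 1.6, -4.4]
grip_width: 0.0131
finger_force: 108.5
```

```bash
python3 - <<'E'
from h import *
S=grab_frame("side");T=grab_frame("top");cv2.imwrite("pics/s2.png",S);cv2.imwrite("pics/t2.png",T)
s=observe();print(s["clock"],s["position"],np.degrees(s["tool_rot"]),s["qpos"].round(2))
a=cv2.resize(S[80:260,200:440],(800,600))[:,:]
a=cv2.resize(S[85:205,230:350],(400,400),interpolation=cv2.INTER_CUBIC);b=cv2.resize(T[100:220,100:220],(400,400),interpolation=cv2.INTER_CUBIC)
cv2.imwrite("pics/c4.png",np.hstack([a,b]))
E
```

```text
4.7 [ 0.57710177 -0.04438638  0.10907908] [-1.79884844e+02 -1.86667555e-02  8.64096866e+01] [ 0.25  0.63 -0.39  1.81  0.32  0.77 -0.37]
```

View pics/c4.png

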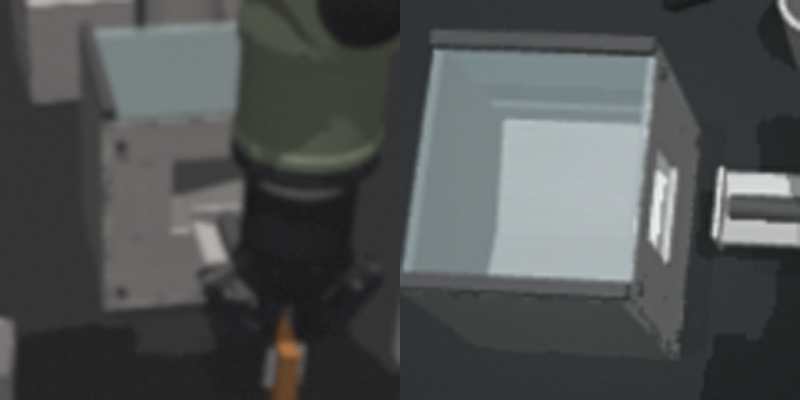

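```bash
python3 - <<'E'
from h import *
g=lambda P,z:onz("top",[(100+(x-400)/3.3333-.35,100+y/3.3333-.35) for x,y in P],z).round(4)
print("sill",g([(677,155),(666,262)],.078));print("lintel",g([(664,145),(650,232)],.152))
print("plate top",g([(656,40),(632,290)],.190));print("plate bottom",g([(698,125),(681,355)],.0))
print("roof rim outer",g([(430,32),(655,38)],.195),g([(404,283),(632,293)],.195))
print("farplate",g([(720,168),(713,246)],.131))
a=np.radians(-3.6);s=observe()["position"];d=np.array([-np.sin(a),np.cos(a),0]);print("pred far",s+.204*d)
E
```

```text
sill [[0.6479 0.2043 0.078 ]
 [0.5583 0.2095 0.078 ]]
lintel [[0.6295 0.1997 0.152 ]
 [0.5605 0.2074 0.152 ]]
plate top [[0.6992 0.2016 0.19  ]
 [0.5055 0.2104 0.19  ]]
plate bottom [[0.7029 0.2029 0.    ]
 [0.5002 0.2099 0.    ]]
roof rim outer [[0.7075 0.3742 0.195 ]
 [0.6986 0.2013 0.195 ]] [[0.5112 0.3778 0.195 ]
 [0.5019 0.2092 0.195 ]]
farplate [[0.6178 0.1598 0.131 ]
 [0.5553 0.1631 0.131 ]]
pred far [0.58991103 0.15921107 0.10907908]
```

```bash
python3 - <<'E'
from h import *
S=cv2.cvtColor(cv2.imread("pics/side0.png"),6);T=cv2.cvtColor(cv2.imread("pics/top0.png"),6)
for v in(137,141,145,149): print("side",v,"u253-330:",S[v,253:331].tolist())
for u in(177,179,181,183): print("top",u,"v100-210:",T[100:211,u].tolist())
E
```

```text
side 137 u253-330: [54, 58, 62, 65, 65, 63, 68, 81, 94, 99, 99, 101, 103, 104, 103, 102, 102, 104, 104, 105, 104, 104, 104, 103, 104, 104, 103, 100, 88, 71, 63, 60, 62, 62, 63, 61, 62, 63, 62, 62, 61, 62, 61, 61, 62, 62, 62, 64, 64, 68, 72, 77, 81, 86, 89, 95, 100, 103, 102, 103, 103, 103, 103, 102, 103, 104, 105, 104, 104, 103, 103, 103, 103, 105, 98, 80, 62, 53]
side 141 u253-330: [53, 58, 63, 65, 64, 64, 66, 74, 83, 91, 97, 102, 103, 103, 102, 103, 103, 104, 105, 105, 104, 104, 103, 103, 103, 104, 102, 98, 87, 70, 63, 62, 63, 66, 68, 72, 76, 83, 88, 94, 99, 105, 110, 114, 116, 117, 119, 120, 118, 119, 119, 119, 118, 117, 111, 103, 101, 103, 102, 102, 103, 102, 103, 102, 104, 104, 104, 103, 103, 103, 103, 103, 105, 105, 93, 69, 54, 51]
side 145 u253-330: [54, 57, 62, 64, 63, 65, 65, 71, 79, 89, 96, 101, 103, 103, 102, 101, 102, 102, 104, 105, 105, 104, 104, 103, 103, 103, 103, 107, 112, 119, 120, 119, 118, 118, 118, 118, 117, 118, 118, 119, 118, 119, 118, 120, 120, 120, 120, 120, 119, 119, 119, 119, 118, 114, 108, 103, 102, 103, 101, 102, 102, 102, 103, 103, 104, 105, 104, 103, 103
[... 1691 characters left out ...]
6, 198, 200, 199, 200, 199, 185, 178, 176, 161, 142, 135, 134, 122, 117, 115, 109, 107, 106, 102, 94, 89, 91, 92, 92, 91, 91, 92, 91, 92, 92, 92, 92, 91, 91, 92, 91, 92, 92, 92, 92, 92, 93, 91, 89, 80, 85, 69, 74, 69, 54, 52, 53]
top 183 v100-210: [33, 29, 27, 40, 52, 53, 53, 53, 53, 53, 53, 53, 52, 54, 53, 54, 53, 53, 54, 54, 52, 53, 55, 58, 67, 78, 88, 95, 95, 93, 91, 91, 91, 92, 93, 92, 92, 92, 91, 90, 91, 91, 91, 91, 91, 91, 92, 91, 91, 91, 105, 119, 123, 121, 115, 112, 111, 106, 99, 97, 96, 93, 91, 91, 90, 90, 91, 90, 91, 91, 91, 90, 91, 91, 92, 91, 91, 90, 92, 91, 92, 92, 93, 92, 93, 93, 93, 93, 92, 91, 92, 92, 92, 92, 93, 93, 91, 91, 90, 67, 70, 61, 57, 82, 80, 72, 66, 67, 54, 52, 52]
```

```bash
python3 - <<'E'
from h import *
# intersect rays with plane through (.6,Y0) with yaw a
def pl(n,P,Y0,a=-3.2):
    o,d=ray(n,P);a=np.radians(a);N=np.array([-np.sin(a),np.cos(a),0]);p0=np.array([.598,Y0,0])
    return (o+d*(((p0-o)@N)/(d@N))[:,None]).round(4)
for Y in(.200,.203,.206):
    print(Y,"side slot L/R",pl("side",[(281.2,145),(306.9,145),(281,149),(306.5,149)],Y).tolist())
    print("   side plate L/R @149,145",pl("side",[(260.7,149),(326.6,149),(327.3,145)],Y).tolist())
    print("   top +x",pl("top",[(179,116.7),(181,120.7),(183,124.7)],Y).tolist(),"-x",pl("top",[(177,198.5),(179,202.7)],Y).tolist())
    print("   top slot L/R",pl("top",[(177,145.7),(179,147.4),(181,149.9),(177,174.8),(179,178.4)],Y).tolist())
E
```

```text
0.2 side slot L/R [[0.5543, 0.2024, 0.1137], [0.6314, 0.1981, 0.1069], [0.5541, 0.2025, 0.1001], [0.6312, 0.1981, 0.0932]]
   side plate L/R @149,145 [[0.4941, 0.2058, 0.1055], [0.6934, 0.1947, 0.0875], [0.694, 0.1946, 0.1014]]
   top +x [[0.6866, 0.195, 0.1874], [0.6869, 0.195, 0.1608], [0.6871, 0.195, 0.1332]] -x [[0.4939, 0.2058, 0.1166], [0.4895, 0.2061, 0.0883]]
   top slot L/R [[0.6143, 0.1991, 0.1756], [0.6182, 0.1989, 0.1518], [0.6204, 0.1987, 0.1261], [0.5487, 0.2028, 0.143], [0.5469, 0.2029, 0.1161]]
0.203 side slot L/R [[0.5551, 0.2054, 0.1118], [0.6324, 0.2011, 0.105], [0.5548, 0.2054, 0.0982], [0.6322, 0.2011, 0.0912]]
   side plate L/R @149,145 [[0.4946, 0.2088, 0.1036], [0.6946, 0.1976, 0.0855], [0.6952, 0.1976, 0.0994]]
   top +x [[0.692, 0.1977, 0.1747], [0.6923, 0.1977, 0.1479], [0.6925, 0.1977, 0.12]] -x [[0.4971, 0.2086, 0.1031], [0.4927, 0.2089, 0.0746]]
   top slot L/R [[0.6189, 0.2018, 0.1628], [0.6228, 0.2016, 0.1387], [0.6251, 0.2015, 0.1127], [0.5526, 0.2055, 0.1298], [0.5508, 0.2056, 0.1027]]
0.206 side slot L/R [[0.5558, 0.2084, 0.11], [0.6334, 0.204, 0.1031], [0.5556, 0.2084, 0.0963], [0.6332, 0.204, 0.0892]]
   side plate L/R @149,145 [[0.4952, 0.2117, 0.1017], [0.6958, 0.2005, 0.0835], [0.6964, 0.2005, 0.0975]]
   top +x [[0.6974, 0.2004, 0.162], [0.6977, 0.2004, 0.1349], [0.698, 0.2004, 0.1067]] -x [[0.5004, 0.2115, 0.0897], [0.4959, 0.2117, 0.0608]]
   top slot L/R [[0.6235, 0.2046, 0.15], [0.6275, 0.2044, 0.1256], [0.6298, 0.2042, 0.0994], [0.5564, 0.2083, 0.1166], [0.5547, 0.2084, 0.0892]]
```

Joint fit of both views: slot centre ≈ (0.595, 0.2075), yaw ≈ -3.3°. Small correction, approach close.

send_rows(
  increments=[
    [[0,1,0],[0,0,-0.1],-1],
    [[2,2.5,0],[0,0,-0.3],-1],
    [[8,3.5,0],[0,0,-0.3],-1],
    [[16,3.5,0],[0,0,-0.3],-1],
    [[24,3.5,0],[0,0,-0.3],-1],
    [[29,3.5,0],[0,0,-0.3],-1],
    [[30,3.5,0],[0,0,-0.3],-1],
    [[30,3.5,0],[0,0,-0.3],-1],
  ],
)

```text
clock: 5.5
position: [0.583, -0.0158, 0.1103]
tool_rot: [-3.142, 0.0, 1.512]
force: [0.7, -1.3, -3.4]
grip_width: 0.0129
finger_force: 108.7
```

```bash
python3 - <<'E'
from h import *
S=grab_frame("side");T=grab_frame("top");cv2.imwrite("pics/t3.png",T);cv2.imwrite("pics/s3.png",S)
s=observe();print(s["position"],np.degrees(s["tool_rot"]))
a=np.radians(s["tool_rot"][2])-np.pi/2;d=np.array([-np.sin(a),np.cos(a),0]);e=np.array([np.cos(a),np.sin(a),0])
G=s["position"]+[0,0,.016]
# project predicted end plate corners & slot line points
a2=np.radians(-3.3);d2=np.array([-np.sin(a2),np.cos(a2),0]);e2=np.array([np.cos(a2),np.sin(a2),0]);C=np.array([.595,.2075,.115])-.003*d2
fp=[G+.204*d+q*.028*e+z*np.array([0,0,1]) for q,z in((-1,.006),(1,.006),(1,-.028),(-1,-.028))]
sl=[C+q*.04*e2+z*np.array([0,0,1]) for q,z in((-1,.037),(1,.037),(1,-.037),(-1,-.037))]
o=[]
for n,I,(x,y) in(("side",S,(240,100)),("top",T,(140,110))):
    k=5;J=cv2.resize(I[y:y+90,x:x+80],None,fx=k,fy=k,interpolation=cv2.INTER_CUBIC)
    for P,c in((fp,(0,255,255)),(sl,(0,0,255))):
        cv2.polylines(J,[((proj(n,P)-[x,y]+.5)*k).astype(np.int32)],True,c,1)
    o.append(J)
cv2.imwrite("pics/c5.png",np.hstack(o))
E
```

```text
[ 0.58296914 -0.01628418  0.11024352] [-1.79991750e+02  1.10883317e-02  8.65915275e+01]
```

View pics/c5.png

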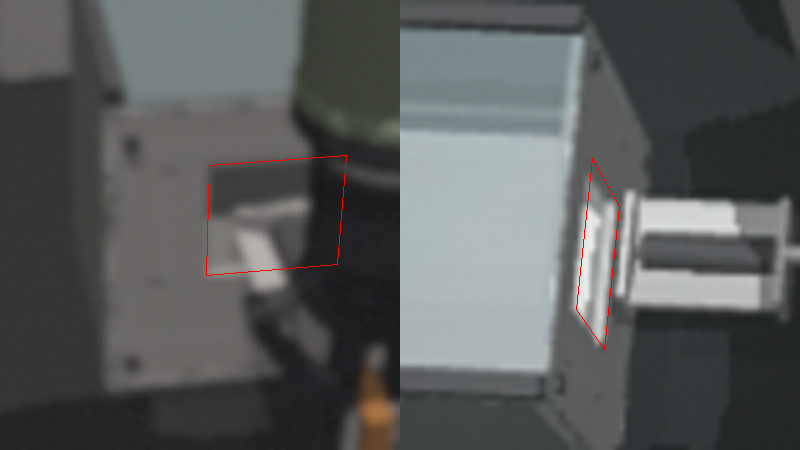

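The top view shows the far end plate (centre ≈ (627,246) in the crop) lined up with the outlined slot to within about 2 mm. In the side view the slot outline fits its left and bottom edges. Inserting.

send_rows(
  increments=[
    [[3,-0.5,0],[0,0,0],-1],
    [[11,-1,0],[0,0,0],-1],
    [[23,-1,0],[0,0,0],-1],
    [[41,-1,0],[0,0,0],-1],
    [[60,-1,0],[0,0,0],-1],
    [[80,-1,0],[0,0,0],-1],
    [[100,-1,0],[0,0,0],-1],
    [[120,-1,0],[0,0,0],-1],
    [[134,-1,0],[0,0,0],-1],
    [[140,-1,0],[0,0,0],-1],
  ],
)

```text
clock: 6.6
position: [0.5901, 0.1261, 0.1103]
tool_rot: [-3.142, -0.001, 1.514]
force: [0.3, -0.9, -3.8]
grip_width: 0.0127
finger_force: 108.7
```

send_rows(
  increments=[
    [[0,0,0],[0,0,0],-1],
    [[0,0,0],[0,0,0],-1],
    [[0,0,0],[0,0,0],-1],
  ],
)

```text
clock: 6.9
position: [0.5904, 0.1227, 0.1103]
tool_rot: [-3.142, 0.001, 1.51]
force: [0.6, -0.5, -3.7]
grip_width: 0.013
finger_force: 108.6
```

```bash
python3 - <<'E'
from h import *
S=grab_frame("side");T=grab_frame("top")
s=observe();print(s["clock"],s["position"],np.degrees(s["tool_rot"]),s["qpos"].round(2))
cv2.imwrite("pics/c6.png",np.hstack([cv2.resize(I,(400,400),interpolation=cv2.INTER_CUBIC) for I in(S[85:215,230:360],T[90:220,90:220])]))
E
```

```text
7.0 [0.59040281 0.12299224 0.11031867] [1.79999755e+02 1.44132435e-02 8.65439494e+01] [-0.04  0.66 -0.38  1.74  0.33  0.8  -0.64]
```

View pics/c6.png

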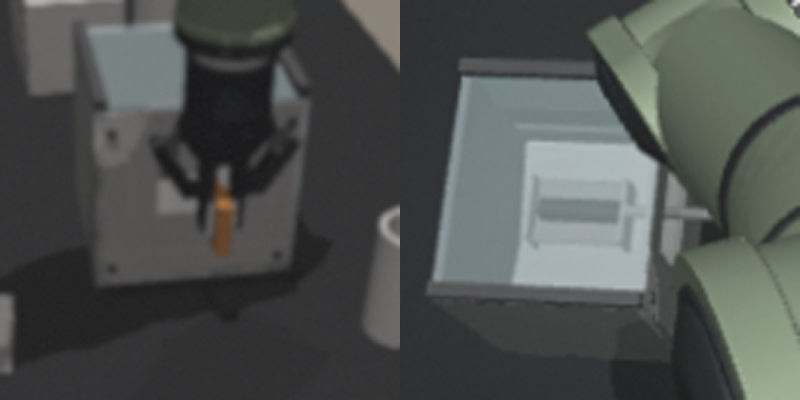

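The roller is visible in the trough through the roof (top crop ≈ (580,210)), wholly inside. Rolling over now.

send_rows(
  increments=[
    [[0,1.1,0],[-4,0,0],-1],
    [[0,2.2,-0.2],[-8,0,0],-1],
    [[0,3.3,-0.4],[-12,0,0],-1],
    [[0,4.4,-0.6],[-16,0,0],-1],
    [[0,5.5,-1],[-20,0,0],-1],
    [[0,6.5,-1.4],[-24,0,0],-1],
    [[0,7.8,-2],[-29,0,0],-1],
    [[0,9,-2.7],[-34,0,0],-1],
    [[0,10,-3.5],[-39,0,0],-1],
    [[0,10.8,-4.2],[-42.5,0,0],-1],
  ],
)

```text
clock: 8.0
position: [0.5938, 0.1048, 0.1085]
tool_rot: [2.619, 0.061, 1.482]
force: [0.5, -0.2, -5.4]
grip_width: 0.0126
finger_force: 108.7
```

send_rows(
  increments=[
    [[0,0,0],[0,0,0],-1],
    [[0,0,0],[0,0,0],-1],
    [[0,0,0],[0,0,0],-1],
    [[0,0,0],[0,0,0],-1],
    [[0,0,0],[0,0,0],-1],
    [[0,0,0],[0,0,0],-1],
  ],
)

```text
clock: 8.6
position: [0.5937, 0.105, 0.1083]
tool_rot: [2.621, 0.061, 1.482]
force: [0.9, 0.3, -4.9]
grip_width: 0.0128
finger_force: 108.7
```

```bash
python3 - <<'E'
from h import *
S=grab_frame("side");T=grab_frame("top")
s=observe();print(s["clock"],s["position"],np.degrees(s["tool_rot"]),s["qpos"].round(2),s["moment"])
cv2.imwrite("pics/c7.png",np.hstack([cv2.resize(I,(400,400),interpolation=cv2.INTER_CUBIC) for I in(S[85:215,230:360],T[90:220,90:220])]))
E
```

```text
8.7 [0.59363854 0.10503539 0.10827921] [150.17044893   3.51741367  84.90903742] [-0.46  0.54  0.03  2.17  1.59  0.28 -2.03] [0.05255416 0.9387531  0.09432218]
```

View pics/c7.png

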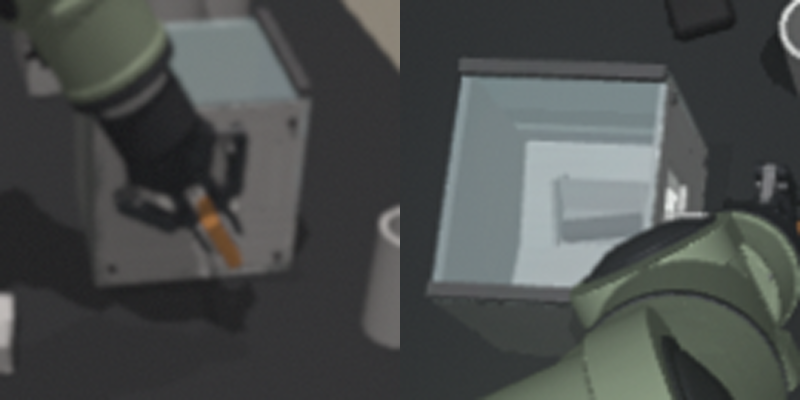

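The arm stopped short: tilt is 30° and y is 18 mm back. In the top crop the trough sits tilted at ≈ (600,210), with no roller clearly seen on the floor. Joint 6 is near its lower bound, so I'll roll back and go to the other side, beginning with part of the turn.

send_rows(
  increments=[
    [[0,-1.1,0],[4,0,0],-1],
    [[0,-2.2,-0.2],[8,0,0],-1],
    [[0,-3.3,-0.4],[12,0,0],-1],
    [[0,-4.4,-0.6],[16,0,0],-1],
    [[0,-5.5,-1],[20,0,0],-1],
    [[0,-5.5,-1],[20,0,0],-1],
    [[0,-5.5,-1],[20,0,0],-1],
  ],
)

```text
clock: 9.4
position: [0.5891, 0.1043, 0.1064]
tool_rot: [2.97, 0.06, 1.479]
force: [-0.1, -1.7, -3.2]
grip_width: 0.0131
finger_force: 109.3
```

```bash
python3 - <<'E'
from h import *
s=observe();print(s["clock"],s["position"],np.degrees(s["tool_rot"]),s["qpos"].round(2),s["force"],s["moment"])
E
```

```text
9.4 [0.58912492 0.10427918 0.10639457] [170.1937003    3.46484461  84.75385329] [-0.08  0.6  -0.37  1.89  0.59  0.63 -0.93] [-0.09533681 -1.71226012 -3.23960565] [-0.65743125  0.25113462 -0.10911176]
```

```bash
cat >> h.py <<'E'
from scipy.spatial.transform import Rotation as Ro
def inc(p,rpy,deg=True,s=None):
    s=s or observe();R=Ro.from_euler("xyz",s["tool_rot"]);T=Ro.from_euler("xyz",rpy,degrees=deg)
    return (R.inv().apply(np.array(p)-s["position"])*1000).round(1),np.degrees((R.inv()*T).as_rotvec()).round(1)
E
python3 - <<'E'
from h import *
print(inc([.5905,.123,.1103],[180,0,86.7]))
E
```

```text
(array([18.5,  0.5, -5. ]), array([ 9.7,  3.6, -1.6]))
```

send_rows(
  increments=[
    [[4,0,-1],[2,0.9,-0.4],-1],
    [[9,0.2,-2.5],[5,1.8,-0.8],-1],
    [[14,0.4,-4],[8,2.8,-1.2],-1],
    [[18.5,0.5,-5],[9.7,3.6,-1.6],-1],
    [[18.5,0.5,-5],[9.7,3.6,-1.6],-1],
  ],
)

```text
clock: 9.9
position: [0.5899, 0.124, 0.1097]
tool_rot: [3.14, 0.002, 1.515]
force: [-0.3, -1.3, -4.9]
grip_width: 0.0126
finger_force: 109.3
```

send_rows(
  increments=[
    [[0,-1.1,0],[4,0,0],-1],
    [[0,-2.2,-0.2],[8,0,0],-1],
    [[0,-3.3,-0.4],[12,0,0],-1],
    [[0,-4.4,-0.6],[16,0,0],-1],
    [[0,-5.5,-1],[20,0,0],-1],
    [[0,-5.5,-1],[20,0,0],-1],
    [[0,-5.5,-1],[20,0,0],-1],
  ],
)

```text
clock: 10.6
position: [0.5839, 0.1245, 0.1105]
tool_rot: [-2.796, 0.003, 1.516]
force: [-0.5, -0.1, -3.8]
grip_width: 0.0131
finger_force: 109.4
```

```bash
python3 - <<'E'
from h import *
s=observe();print(s["clock"],s["position"],np.degrees(s["tool_rot"]),s["qpos"].round(2),s["force"],s["moment"])
E
```

```text
10.6 [0.58389593 0.1244994  0.11053105] [-160.21109444    0.19601357   86.8321368 ] [ 0.06  0.85 -0.53  1.45  0.26  1.26 -0.56] [-0.49386993 -0.10183405 -3.7977329 ] [-0.357718   -0.64671596  0.03844452]
```

send_rows(
  increments=[
    [[0,-1.4,0],[5,0,0],-1],
    [[0,-2.8,-0.2],[10,0,0],-1],
    [[0,-4.1,-0.5],[15,0,0],-1],
    [[0,-5.5,-1],[20,0,0],-1],
    [[0,-6,-1.2],[22,0,0],-1],
    [[0,-6,-1.2],[22,0,0],-1],
    [[0,-6,-1.2],[22,0,0],-1],
    [[0,-6,-1.2],[22,0,0],-1],
  ],
)

```text
clock: 11.4
position: [0.579, 0.125, 0.1152]
tool_rot: [-2.413, 0.002, 1.516]
force: [0.7, -0.2, -2.8]
grip_width: 0.0125
finger_force: 111.9
```

```bash
python3 - <<'E'
from h import *
S=grab_frame("side");T=grab_frame("top")
s=observe();print(s["clock"],s["position"],np.degrees(s["tool_rot"]),s["qpos"].round(2),s["force"],s["moment"])
cv2.imwrite("pics/c8.png",np.hstack([cv2.resize(I,(400,400),interpolation=cv2.INTER_CUBIC) for I in(S[85:215,230:360],T[90:220,90:220])]))
E
```

```text
11.5 [0.57906212 0.124753   0.11520085] [-1.38197764e+02  8.50146616e-02  8.68198544e+01] [ 0.03  1.07 -0.52  1.11  0.15  1.72 -0.49] [-0.18039765  0.13279164 -2.50407336] [-0.20721307 -1.01173298 -0.02243676]
```

View pics/c8.png

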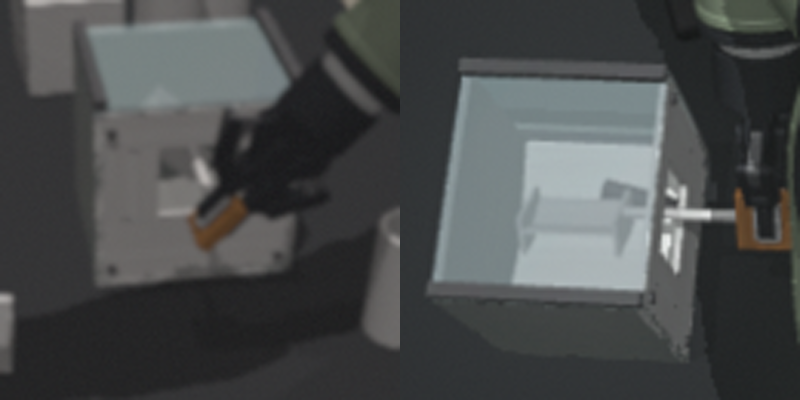

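The trough is now empty, and the roller shows beside it on the floor at ≈ (625,190) in the top crop. The load moment halved, which agrees. Rolling back level.

send_rows(
  increments=[
    [[0,1.4,0],[-5,0,0],-1],
    [[0,2.8,-0.2],[-10,0,0],-1],
    [[0,4.1,-0.5],[-15,0,0],-1],
    [[0,5.5,-1],[-20,0,0],-1],
    [[0,6.8,-1.5],[-25,0,0],-1],
    [[0,8,-2.1],[-30,0,0],-1],
    [[0,9.2,-2.9],[-35,0,0],-1],
    [[0,10.3,-3.7],[-40,0,0],-1],
    [[0,10.6,-4],[-41.8,0,0],-1],
    [[0,10.6,-4],[-41.8,0,0],-1],
  ],
)

```text
clock: 12.5
position: [0.5889, 0.1242, 0.1114]
tool_rot: [-3.141, 0.002, 1.516]
force: [0.4, -0.8, -2.4]
grip_width: 0.0129
finger_force: 111.7
```

```bash
python3 - <<'E'
from h import *
s=observe();print(s["clock"],s["position"],np.degrees(s["tool_rot"]),s["qpos"].round(2),s["force"],s["moment"])
T=grab_frame("top");S=grab_frame("side");cv2.imwrite("pics/t9.png",T);cv2.imwrite("pics/s9.png",S)
print(inc([.595-.0577*.2535,.2075-.253,.1103],[180,0,86.7]))
E
```

```text
12.5 [0.58889717 0.12421182 0.1114042 ] [-1.79978114e+02  9.42497456e-02  8.68659469e+01] [ 0.03  0.67 -0.49  1.74  0.41  0.83 -0.71] [ 0.39454635 -0.83718073 -2.44375899] [-0.06331302  0.00873041 -0.02932394]
(array([-169.8,    0.2,    0.8]), array([-0.1,  0.1,  0.1]))
```

send_rows(
  increments=[
    [[-4,1,0],[0,0,0],-1],
    [[-14,1.2,0],[0,0,0],-1],
    [[-30,1.2,0],[0,0,0],-1],
    [[-50,1,0],[0,0,0],-1],
    [[-70,1,0],[0,0,0],-1],
    [[-92,0.8,0],[0,0,0],-1],
    [[-115,0.6,0],[0,0,0],-1],
    [[-138,0.4,0],[0,0,0],-1],
    [[-158,0.2,0],[0,0,0],-1],
    [[-170,0,0],[0,0,0],-1],
  ],
)

```text
clock: 13.6
position: [0.5795, -0.0489, 0.1103]
tool_rot: [-3.139, 0.002, 1.512]
force: [-0.4, 0.2, -2.3]
grip_width: 0.0129
finger_force: 111.7
```

```bash
python3 - <<'E'
from h import *
s=observe();print(s["clock"],s["position"],np.degrees(s["tool_rot"]),s["qpos"].round(2),s["force"],s["moment"])
T=grab_frame("top");S=grab_frame("side");cv2.imwrite("pics/t10.png",T);cv2.imwrite("pics/s10.png",S)
print("back over mat",inc([.4698,-.2648,.131],[180,0,104.1]))
# change inside the cabinet vs start: roller blob
A=cv2.cvtColor(cv2.imread("pics/top0.png"),6);B=cv2.cvtColor(T,6)
D=cv2.absdiff(A,B)[105:205,100:178];D[:,:]=(D>18)*255
for c in cv2.findContours(D,0,2)[0]:
    if cv2.contourArea(c)>15:
        r=cv2.minAreaRect(c);q=cv2.boxPoints(r)+[100,105];print(cv2.contourArea(c),onz("top",q,.025).round(3).tolist())
E
```

```text
13.6 [ 0.57951201 -0.04894966  0.11033033] [-1.79835506e+02  1.27985597e-01  8.66507898e+01] [ 0.32  0.65 -0.49  1.8   0.41  0.8  -0.43] [-0.4430357   0.23591825 -2.32929925] [-0.07802887 -0.0226501   0.00766176]
back over mat (array([-222.5,  -97. ,  -19.9]), array([ -0.2,   0.1, -17.5]))
117.5 [[0.597, 0.306, 0.025], [0.619, 0.302, 0.025], [0.606, 0.251, 0.025], [0.584, 0.255, 0.025]]
```

Roller found on the cabinet floor centred near (0.60, 0.28). Carrying the boat back over the mat.

send_rows(
  increments=[
    [[-7,-3,-5],[0,0,-0.5],-1],
    [[-24,-10,-12],[0,0,-2],-1],
    [[-51,-22,-18],[0,0,-4],-1],
    [[-82,-36,-20],[0,0,-6.5],-1],
    [[-111,-48,-20],[0,0,-8.8],-1],
    [[-140,-61,-20],[0,0,-11],-1],
    [[-171,-75,-20],[0,0,-13.5],-1],
    [[-198,-86,-20],[0,0,-15.6],-1],
    [[-216,-94,-20],[0,0,-17],-1],
    [[-222.5,-97,-20],[0,0,-17.5],-1],
  ],
)

```text
clock: 14.7
position: [0.4699, -0.2638, 0.1313]
tool_rot: [-3.139, 0.001, 1.82]
force: [-0.0, 0.5, -2.6]
grip_width: 0.013
finger_force: 111.7
```

send_rows(
  increments=[
    [[0,0,5],[0,0,0],-1],
    [[0,0,20],[0,0,0],-1],
    [[0,0,40],[0,0,0],-1],
    [[0,0,60],[0,0,0],-1],
    [[0,0,80],[0,0,0],-1],
    [[0,0,95],[0,0,0],-1],
    [[0,0,104],[0,0,0],-1],
    [[0,0,108],[0,0,0],-1],
    [[0,0,108],[0,0,0],-1],
  ],
)

```text
clock: 15.6
position: [0.4708, -0.2622, 0.0229]
tool_rot: [-3.139, 0.0, 1.821]
force: [-0.0, -0.8, -2.1]
grip_width: 0.0126
finger_force: 111.8
```

```bash
python3 - <<'E'
from h import *
s=observe();print(s["clock"],s["position"],np.degrees(s["tool_rot"]),s["force"],s["moment"])
print(inc([.4698,-.2648,.0158],[180,0,104.1]))
E
```

```text
15.6 [ 0.47078801 -0.26215803  0.02286878] [-1.79853780e+02  2.04692094e-02  1.04333305e+02] [-0.01682572 -0.82422673 -2.05206876] [-0.10609401 -0.03504074 -0.00319512]
(array([-2.3, -1.6,  7.1]), array([-0.1,  0. ,  0.2]))
```

Lower gently, then open.

send_rows(
  increments=[
    [[0,0,2],[0,0,0],-1],
    [[0,0,4],[0,0,0],-1],
    [[0,0,5.5],[0,0,0],-1],
    [[0,0,6.5],[0,0,0],-1],
    [[0,0,7],[0,0,0],-1],
    [[0,0,7],[0,0,0],-1],
  ],
)

```text
clock: 16.2
position: [0.4706, -0.2625, 0.0161]
tool_rot: [-3.139, 0.001, 1.821]
force: [-0.0, -1.2, -2.3]
grip_width: 0.0124
finger_force: 111.8
```

send_rows(
  increments=[
    [[0,0,0],[0,0,0],-0.5],
    [[0,0,0],[0,0,0],0],
    [[0,0,0],[0,0,0],1],
    [[0,0,0],[0,0,0],1],
    [[0,0,0],[0,0,0],1],
    [[0,0,0],[0,0,0],1],
    [[0,0,0],[0,0,0],1],
    [[0,0,0],[0,0,0],1],
  ],
)

```text
clock: 17.0
position: [0.4706, -0.2625, 0.0161]
tool_rot: [-3.139, 0.001, 1.821]
force: [0.4, 0.2, 0.7]
grip_width: 0.0855
finger_force: 0.0
```

send_rows(
  increments=[
    [[0,0,-10],[0,0,0],1],
    [[0,0,-30],[0,0,0],1],
    [[0,0,-60],[0,0,0],1],
    [[0,0,-90],[0,0,0],1],
    [[0,0,-120],[0,0,0],1],
    [[0,0,-145],[0,0,0],1],
    [[0,0,-150],[0,0,0],1],
  ],
)

```text
clock: 17.7
position: [0.4719, -0.2627, 0.1693]
tool_rot: [3.141, 0.003, 1.82]
force: [0.4, 1.0, -0.5]
grip_width: 0.085
finger_force: 0.0
```

```bash
python3 - <<'E'
from h import *
s=observe();print(s["clock"],s["position"],np.degrees(s["tool_rot"]),s["force"],s["grip_width"])
T=grab_frame("top");S=grab_frame("side");cv2.imwrite("pics/t11.png",T);cv2.imwrite("pics/s11.png",S)
for n,I,(x0,y0,x1,y1) in(("top",T,(262,188,345,270)),("side",S,(240,228,280,275))):
    A=cv2.imread(f"pics/{n}0.png")
    g=[]
    for J in(A,I):
        h=cv2.cvtColor(J,cv2.COLOR_BGR2HSV)[y0:y1,x0:x1]
        m=cv2.inRange(h,(0,0,95),(180,60,255));ys,xs=np.nonzero(m);c=max(cv2.findContours(m,0,2)[0],key=cv2.contourArea);r=cv2.minAreaRect(c);g.append((len(xs),(xs.mean()+x0).round(1),(ys.mean()+y0).round(1),r[1],r[2]))
    print(n,g)
print("jog hover",inc([.618,-.1126,.12],[180,0,104.1]))
E
```

```text
17.7 [ 0.47192497 -0.26269047  0.16934498] [179.98511204   0.19488459 104.30666734] [ 0.3902983   1.02264234 -0.50588318] 0.08496003028279693
top [(683, np.float64(304.1), np.float64(227.5), (21.828205108642578, 63.301795959472656), 75.96376037597656), (798, np.float64(302.8), np.float64(227.3), (21.579246520996094, 63.83591842651367), 75.0685806274414)]
side [(738, np.float64(260.6), np.float64(251.9), (50.93492889404297, 26.27724266052246), 58.24052047729492), (578, np.float64(259.8), np.float64(254.3), (47.16835021972656, 18.637248992919922), 57.52880859375)]
jog hover (array([109.2, 179.4,  46.6]), array([-0.1,  0.1,  0.2]))
```

Boat lies as before (75.1° vs 76.0° in the image, within about 1 px) and is released. Next, the jog button with shut fingers.

send_rows(
  increments=[
    [[10,17,0],[0,0,0],0],
    [[25,40,0],[0,0,0],-1],
    [[40,66,0],[0,0,0],-1],
    [[55,92,0],[0,0,0],-1],
    [[70,118,5],[0,0,0],-1],
    [[85,140,15],[0,0,0],-1],
    [[97,160,28],[0,0,0],-1],
    [[105,172,38],[0,0,0],-1],
    [[109,179,45],[0,0,0],-1],
    [[109,179,47],[0,0,0],-1],
  ],
  newtons=40,
)

```text
clock: 18.8
position: [0.617, -0.112, 0.1173]
tool_rot: [-3.138, -0.0, 1.821]
force: [-1.1, -0.6, -1.3]
grip_width: -0.0003
finger_force: 0.0
```

send_rows(
  increments=[
    [[0,0,10],[0,0,0],-1],
    [[0,0,25],[0,0,0],-1],
    [[0,0,40],[0,0,0],-1],
    [[0,0,48],[0,0,0],-1],
    [[0,0,52],[0,0,0],-1],
    [[0,0,55],[0,0,0],-1],
    [[0,0,57],[0,0,0],-1],
    [[0,0,57],[0,0,0],-1],
  ],
)

```text
clock: 19.6
position: [0.6173, -0.1126, 0.0616]
tool_rot: [-3.139, 0.001, 1.821]
force: [-0.4, 0.2, -0.2]
grip_width: 0.0004
finger_force: 0.0
```

send_rows(
  increments=[
    [[0,0,2],[0,0,0],-1],
    [[0,0,4],[0,0,0],-1],
    [[0,0,6],[0,0,0],-1],
    [[0,0,8],[0,0,0],-1],
    [[0,0,8],[0,0,0],-1],
  ],
)

```text
clock: 20.1
position: [0.6175, -0.1126, 0.0535]
tool_rot: [-3.14, 0.001, 1.821]
force: [0.6, -0.7, 3.4]
grip_width: 0.0003
finger_force: 1.9
```

send_rows(
  increments=[
    [[0,0,1],[0,0,0],-1],
    [[0,0,2],[0,0,0],-1],
    [[0,0,3],[0,0,0],-1],
    [[0,0,3],[0,0,0],-1],
  ],
)

```text
clock: 20.5
position: [0.6176, -0.1126, 0.0518]
tool_rot: [-3.14, 0.001, 1.82]
force: [-4.5, 0.3, 22.4]
grip_width: -0.0
finger_force: 11.3
```

Bottomed out (22 N). Holding.

send_rows(
  increments=[
    [[0,0,0],[0,0,0],-1],
    [[0,0,0],[0,0,0],-1],
    [[0,0,0],[0,0,0],-1],
    [[0,0,0],[0,0,0],-1],
    [[0,0,0],[0,0,0],-1],
    [[0,0,0],[0,0,0],-1],
    [[0,0,0],[0,0,0],-1],
    [[0,0,0],[0,0,0],-1],
    [[0,0,0],[0,0,0],-1],
    [[0,0,0],[0,0,0],-1],
  ],
)

```text
clock: 21.5
position: [0.6176, -0.1126, 0.0518]
tool_rot: [-3.14, 0.001, 1.821]
force: [-4.3, -0.5, 23.3]
grip_width: 0.0001
finger_force: 11.4
```

send_rows(
  increments=[
    [[0,0,0],[0,0,0],-1],
    [[0,0,0],[0,0,0],-1],
    [[0,0,0],[0,0,0],-1],
    [[0,0,0],[0,0,0],-1],
    [[0,0,0],[0,0,0],-1],
    [[0,0,0],[0,0,0],-1],
    [[0,0,0],[0,0,0],-1],
    [[0,0,0],[0,0,0],-1],
    [[0,0,0],[0,0,0],-1],
    [[0,0,0],[0,0,0],-1],
  ],
)

```text
clock: 22.5
position: [0.6176, -0.1126, 0.0518]
tool_rot: [-3.14, 0.001, 1.821]
force: [-4.8, -0.1, 24.1]
grip_width: 0.0
finger_force: 11.4
```

send_rows(
  increments=[
    [[0,0,0],[0,0,0],-1],
    [[0,0,0],[0,0,0],-1],
    [[0,0,0],[0,0,0],-1],
    [[0,0,0],[0,0,0],-1],
    [[0,0,0],[0,0,0],-1],
  ],
)

```text
clock: 23.0
position: [0.6176, -0.1126, 0.0518]
tool_rot: [-3.14, 0.001, 1.821]
force: [-4.9, 0.2, 22.6]
grip_width: 0.0
finger_force: 11.4
```

send_rows(
  increments=[
    [[0,0,-5],[0,0,0],-1],
    [[0,0,-15],[0,0,0],-1],
    [[0,0,-35],[0,0,0],-1],
    [[0,0,-60],[0,0,0],-1],
    [[0,0,-85],[0,0,0],-1],
    [[0,0,-100],[0,0,0],-1],
    [[0,0,-100],[0,0,0],-1],
    [[0,0,-100],[0,0,0],-1],
  ],
)

```text
clock: 23.8
position: [0.617, -0.1126, 0.1501]
tool_rot: [-3.138, 0.001, 1.82]
force: [0.2, -0.4, -0.1]
grip_width: 0.0002
finger_force: 0.0
```

```bash
python3 - <<'E'
from h import *
s=observe();print(s["clock"],s["position"],s["force"])
T=grab_frame("top");S=grab_frame("side");cv2.imwrite("pics/t12.png",T);cv2.imwrite("pics/s12.png",S)
A=cv2.cvtColor(cv2.imread("pics/top0.png"),6);B=cv2.cvtColor(T,6);D=(cv2.absdiff(A,B)[105:205,100:178]>18).astype(np.uint8)
c=max(cv2.findContours(D,0,2)[0],key=cv2.contourArea);print("roller",onz("top",cv2.boxPoints(cv2.minAreaRect(c))+[100,105],.025).mean(0))
E
```

```text
23.8 [ 0.61698483 -0.1126461   0.15008308] [ 0.15489202 -0.35286718 -0.06647297]
roller [0.60131628 0.2778523  0.025     ]
```

Quick check that the button really travelled: read the force part-way down.

send_rows(
  increments=[
    [[0,0,40],[0,0,0],-1],
    [[0,0,80],[0,0,0],-1],
    [[0,0,92],[0,0,0],-1],
    [[0,0,93],[0,0,0],-1],
    [[0,0,93],[0,0,0],-1],
  ],
)

```text
clock: 24.4
position: [0.6176, -0.1124, 0.0585]
tool_rot: [-3.14, 0.001, 1.821]
force: [0.1, 0.5, 2.3]
grip_width: 0.0
finger_force: 0.9
```

send_rows(
  increments=[
    [[0,0,1],[0,0,0],-1],
    [[0,0,2],[0,0,0],-1],
    [[0,0,2],[0,0,0],-1],
  ],
)

```text
clock: 24.7
position: [0.618, -0.1125, 0.0565]
tool_rot: [-3.141, 0.001, 1.821]
force: [1.6, 0.7, 2.9]
grip_width: -0.0002
finger_force: 1.3
```

send_rows(
  increments=[
    [[0,0,-5],[0,0,0],-1],
    [[0,0,-30],[0,0,0],-1],
    [[0,0,-60],[0,0,0],-1],
    [[0,0,-95],[0,0,0],-1],
    [[0,0,-95],[0,0,0],-1],
    [[0,0,-95],[0,0,0],-1],
  ],
)

```text
clock: 25.3
position: [0.6175, -0.1129, 0.1513]
tool_rot: [-3.14, 0.002, 1.82]
force: [0.6, 0.6, -0.3]
grip_width: -0.0001
finger_force: 0.0
```

The force rises like a spring from z ≈ 0.060 to the stop at 0.052, so the button made its full 8 mm travel.

```bash
python3 -c "
from workcell import *
print(job_done())"
```

```text
the job is handed in; nothing more can be done
None
```

The job is handed in, with no verdict returned: the roller is on the cabinet floor, the boat is back on its mat, and the jog button was held fully down about 2.5 s and let go.

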